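# Check a ratchet lever both ways at a computer dismantling bench

## Task

Test the freewheel of the ratchet lever with the blue grip: first swing it clockwise (seen from above) all the way to its stop, where it should click round loosely and leave the orange pointer standing, then swing it back anticlockwise all the way to the other stop, so that it grips and carries the pointer round. Let go and leave the lever there; leave the lever with the red grip alone.

Things in the scene. Friction and masses are not known exactly. Their poses are not given: they have to be found in the camera images.
- blue_stand: Test stand of the blue lever, screwed to the bench: round grey steel plate, 210 mm diameter, 12 mm thick, two upright steel stop pins (10 mm thick, tops 40 mm above the bench) near its rim. Origin on the bench, on the vertical turning axis of lever and pointer; z up. At lever angle 0 the lever points along this frame's -x.
- blue_lever (a joint): Blue lever's angle, rad: 0 midway, growing anticlockwise seen from above; stops at -0.7 and +0.7. Flat steel bar, top 42 mm above the bench; stays where left. Clockwise it freewheels (under 1 N at the grip); anticlockwise a brass pawl catches the next of 20 wheel teeth (after at most 18 degrees of slack) and turns the wheel and pointer (about 2 N at the grip).
- blue_grip (a point): Point on the axis of the blue grip: upright plastic sleeve on the end of the blue lever, 24 mm diameter, spinning freely on its post, so the gripper need not turn with the lever. It stands 115 mm from the stand's turning axis, from 55 to 115 mm above the bench; this point is 95 mm above the bench.
- blue_pointer (a point): Outer end of the orange pointer (12 mm wide, top 65 mm above the bench) fixed on the dark toothed wheel (80 mm diameter) of the blue stand; this point lies 66 mm from the turning axis. Stiff to turn, so it stays unless the lever carries it.
- red_grip (a point): The same point on the identical lever with the red grip, on its own identical stand beside the blue one; to be left alone.
There are look-alikes about, which are no part of the job. What is shaped like the blue_stand but turquoise is not meant.

How it is judged:
By the outcome, as a careful person would: the job done as asked, in the order asked, and still so for the second after the job is handed in, with the robot touching nothing.
It also fails if it takes over 34 s, if anything falls off the work surface, if the arm or the gripper's body presses on something with over 40 N, if the wrist force passes 120 N, or if a joint passes its speed limit or range.

## Robot

A 7-joint arm with a two-finger parallel gripper is mounted at the origin on the work surface. World frame = base frame: x ahead of the robot, y to its left, z up, the work surface at z = 0. Lengths are in m, angles in rad, forces in N, time in s.
With the tool pointing down it reaches from about 0.35 to 0.9 m from the base axis. Payload 19.9 kg.
Tool frame: the origin (TCP) lies at the very end of the fingers, on their centre line; the grasp point (between the pads) lies 19 mm behind it (ctrl.grip_depth is the distance from the TCP to the grasp point, in m); z points along the fingers, y is the direction in which the jaws open and shut (so a half turn about z gives the same grasp; the last joint's range is limited). The gripper opens to 94 mm and grips with 3 to 60 N. Pads are 16 mm wide; open, the fingers measure 119 mm over their backs; the gripper's body (75 mm by 177 mm) begins 78 mm behind the grasp point.
Start: joints at [1.093, 0.417, -0.01, 1.614, 0.005, 1.111, -0.053], TCP at [0.264, -0.566, 0.205] pointing down, gripper open.
Joint ranges: [-2.81, 2.81], [-0.39, 2.02], [-1.27, 1.25], [0.06, 2.57], [-1.19, 4.33], [0.19, 2], [-2.82, 2.82]. Speed limits (rad/s): [1.89, 1.89, 2.39, 2.39, 3.01, 3.01, 3.01].

## Interface

Orientations are given as a rotation vector (axis times angle).
In Python, from station import readout, vision, ctrl, nets gives the robot as it stands.
- The arm moves only by the shell command python3 -m creep 'ROWS' [FORCE]. ROWS is JSON, a list of rows, each a list of 3 entries, a list of its own where there are three numbers: the shift along the tool's x, y, z in mm, then the turn about the tool's z in rad, then the finger opening in mm, from 0 to 94. In form: [[[dx, dy, dz], twist, grip], ...]. A call has 1 to 12 rows; each row is the pose to reach, as a shift and turn from the pose commanded when the call began, along the tool's axes at that moment; what a row does not reach only later rows make up. A row lasts 1/12 s, in which the tool goes at most 41.7 mm and 7.16 degrees, less where a joint would pass 70% of its speed; a pose out of reach is approached as far as the arm can. A call with a gripper value outside its range is refused whole. The fingers move at their own pace and stop on an object; FORCE is the grip in N (left out, the last holds). Time passes only in rows, so rows that repeat a pose let the fingers close. It gives the time, the measured TCP pose, the force and the opening at its end, in the units of the state.
- readout.state(): the state, without advancing time (a new reading comes with each control period).
- vision.get_image(name): name is "scene" or "top" or "wrist"; returns the picture (384x512x3 uint8, red, green, blue); there is no depth.
- vision.camera_params(name): a dict with "fx", "fy", "cx", "cy" (pixels), "k1" (the pictures are not rectified: a ray, as slopes to the right and down, at radius r is drawn at 1 + k1 r^2 times it, then the intrinsics apply), "position" and "attitude" of the camera in the world. Camera axes: x right, y up, looking along -z (the intrinsics and any distortion apply to the point x, -y, -z); pixel columns grow to the right and rows downward; lengths in m; the calibration is good to about 2 mm. A picture is of the moment at which its call begins: read the wrist's pose just before it. camera_params takes no time and is no camera call; for the wrist camera it gives the pose at the moment of the call.
- ctrl.hand_in(): hands the job in, once; it reports no verdict.
Trained networks look in the newest picture that a camera, given by its name, has taken for a name from the list of things; names that differ only in an ending like _2 or _b are one class to them, and where a whole thing is asked for, a point or a joint stands for the part that bears it (a point fixed in the world has none). Each returns a list of dicts, best first, with "conf" (0 to 1); they miss things now and then, are a little off and sometimes report something else, mostly with a low value. They report only what shows in the picture. A call takes as long as a camera call. They do not tell look-alikes from the thing itself.
- nets.search_frame(name, camera): "extent" ([centre column, centre row, width, height] in pixels, round what is visible of it).
- nets.mark_of(name, camera): "location" ([column, row] in pixels: a listed point, or the origin of a listed thing).
The state is a dict: "time_s": time; "q": joint angles; "joint_velocities": joint speeds; "tau": joint torques, N m; "eef_pos": TCP position; "tool_rot": TCP orientation; "contact_force": force on the tool from outside, world axes, zero at the start; "moment": the same for the moment, N m; "gripper_width": finger opening in m.
Only numpy, scipy, OpenCV 4.12 (cv2) and the standard library are available. Lean on these libraries where they do the work, as an engineer would, in place of code of your own. Each camera call takes 0.05 s, during which the arm holds its last target.

## Working session

There is one attempt and no reset: what is moved stays moved. The work goes in short steps, Python scripts to look and compute and a shell command to move; the robot and the scene stay as the last step left them, time stands still between calls to the robot, and variables do not carry over. Pictures are saved under pics/ and viewed, and the job is handed in when it is done.

```bash
mkdir -p pics; ls
python3 - <<'E'
from station import readout, vision, ctrl, nets
import cv2
print(readout.state())
for c in ["scene","top"]:
    im=vision.get_image(c); cv2.imwrite(f"pics/{c}0.png",im[:,:,::-1])
    p=vision.camera_params(c);print(c,p)
    for n in ["blue_stand","blue_grip","blue_pointer","red_grip"]:
        try: print(n,nets.mark_of(n,c)[:4])
        except Exception as e: print(n,e)
print(readout.state()["time_s"])
E
```

```text
pics
{'time_s': 0.0, 'q': array([ 1.09249167,  0.41795311, -0.01030926,  1.61415553,  0.00468705,
        1.11070937, -0.05302258]), 'joint_velocities': array([-0.00026903, -0.00246863, -0.00019885,  0.00066167,  0.0003756 ,
        0.00084896,  0.00100512]), 'tau': array([ 4.64267723e-04, -8.51238871e+01,  6.38912469e-01, -4.25999486e+01,
       -4.89503390e-02,  1.86351361e-02,  1.35789232e-04]), 'eef_pos': array([ 0.26424196, -0.56598263,  0.20484612]), 'tool_rot': array([-3.06584209e+00, -6.80417277e-01,  5.25057317e-04]), 'contact_force': array([0.48441359, 0.44937226, 0.64666743]), 'moment': array([0.04533103, 0.00635545, 0.01909914]), 'gripper_width': 0.09408758894668773}
scene {'fx': 398.25393160765475, 'fy': 398.25393160765475, 'cx': 258.1184283443576, 'cy': 189.48755231902368, 'k1': -0.016164263117299595, 'position': array([ 0.93315933, -0.46356059,  0.96137421]), 'attitude': array([0.51439245, 0.23845235, 0.89851679])}
blue_stand [{'location': [101.1, 234.1], 'conf': 0.87}, {'location': [246.4, 243.3], 'conf': 0.85}]
blue_grip [{'location': [56.6, 194.4], 'conf': 0.72}, {'
[... 154 characters left out ...]
': [236.0, 256.0], 'conf': 0.73}]
red_grip [{'location': [326.4, 116.8], 'conf': 0.56}]
top {'fx': 490.5723191437537, 'fy': 490.5723191437537, 'cx': 257.60164456387247, 'cy': 194.48795929220023, 'k1': -0.17937544136399744, 'position': array([ 0.39092164, -0.11860208,  1.65963658]), 'attitude': array([ 0.06935631, -0.07208348, -1.56160776])}
blue_stand [{'location': [371.4, 259.8], 'conf': 0.69}, {'location': [288.8, 183.6], 'conf': 0.67}, {'location': [168.2, 220.1], 'conf': 0.36}]
blue_grip [{'location': [301.2, 210.3], 'conf': 0.46}]
blue_pointer [{'location': [306.0, 165.8], 'conf': 0.92}, {'location': [366.8, 240.2], 'conf': 0.9}]
red_grip [{'location': [167.8, 221.5], 'conf': 0.42}]
0.5
```

View pics/scene0.png

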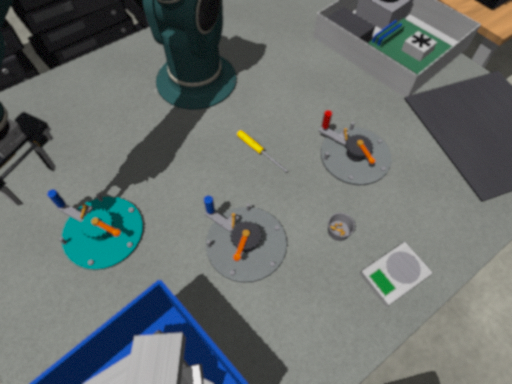

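View pics/top0.png

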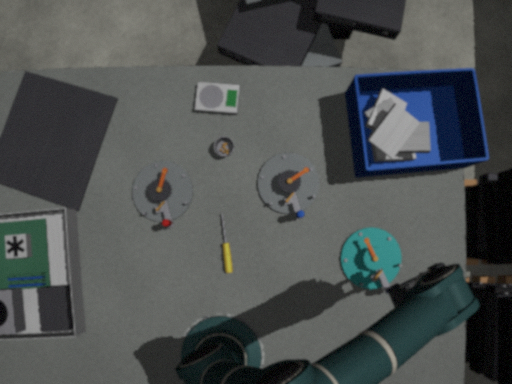

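Candidates for the blue stand: the grey plate with the blue grip (scene 246,243; top 289,184), the turquoise plate with a blue grip (scene 101,234; top 371,260), and the grey plate with the red grip (scene 355,152; top 163,192). The first fits because it is grey and has the blue grip. I'll confirm that in a crop and measure it.

```bash
cat > h.py <<'E'
import numpy as np, cv2
from scipy.spatial.transform import Rotation as R
from station import readout, vision, ctrl, nets
def ray(p,uv):
    K=np.array([[p['fx'],0,p['cx']],[0,p['fy'],p['cy']],[0,0,1]])
    x,y=cv2.undistortPoints(np.array([[uv]],float),K,np.array([p['k1'],0,0,0]))[0,0]
    return p['position'],R.from_rotvec(p['attitude']).apply([x,-y,-1])
def atz(p,uv,z):
    o,d=ray(p,uv); return o+d*(z-o[2])/d[2]
def proj(p,X):
    c=R.from_rotvec(p['attitude']).inv().apply(np.array(X)-p['position'])
    x,y=c[0]/-c[2],-c[1]/-c[2]; s=1+p['k1']*(x*x+y*y)
    return np.array([p['fx']*x*s+p['cx'],p['fy']*y*s+p['cy']])
def crop(im,c,r,k,f):
    u,v=map(int,c); s=im[max(0,v-r):v+r,max(0,u-r):u+r]
    cv2.imwrite(f,cv2.resize(s,None,fx=k,fy=k,interpolation=cv2.INTER_CUBIC)[:,:,::-1])
E
python3 - <<'E'
from h import *
S=vision.camera_params("scene");T=vision.camera_params("top")
print("stand",atz(S,(246.4,243.3),0),atz(T,(288.8,183.6),0))
print("grip",atz(S,(208.3,203.6),.095),atz(T,(301.2,210.3),.095))
print("ptr",atz(S,(236,256),.065),atz(T,(306,165.8),.065))
a=cv2.imread("pics/scene0.png")[:,:,::-1];b=cv2.imread("pics/top0.png")[:,:,::-1]
crop(a,(240,235),50,6,"pics/c1.png");crop(b,(290,185),45,6,"pics/c2.png")
A=cv2.imread("pics/c1.png");B=cv2.resize(cv2.imread("pics/c2.png"),(540,600))
cv2.imwrite("pics/c12.png",cv2.resize(np.hstack([cv2.resize(A,(400,400)),cv2.resize(B,(400,400))]),(800,400)))
E
```

```text
stand [ 0.58818854 -0.22144892  0.        ] [ 0.5790595  -0.22688344  0.        ]
grip [ 0.47921202 -0.2574563   0.095     ] [ 0.48271197 -0.26062413  0.095     ]
ptr [ 0.622974   -0.27723943  0.065     ] [ 0.63112559 -0.27926052  0.065     ]
```

View pics/c12.png

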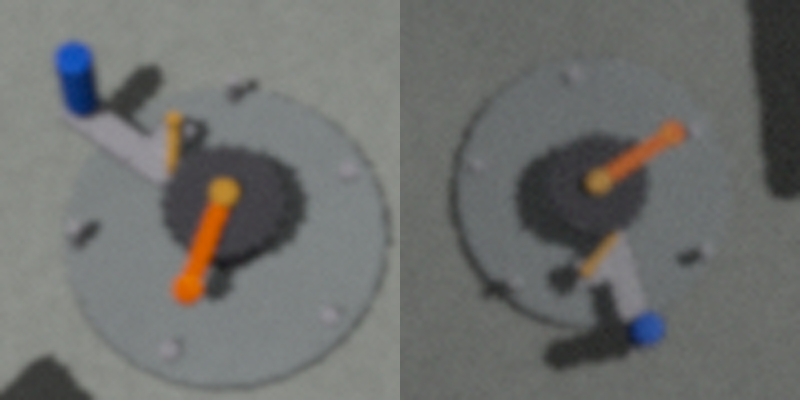

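Confirmed: it's the grey plate with the blue grip (crop left 75,80; right 648,328), and the orange pointer points away from the lever. The stop pins are at scene ≈(208,245) and (250,207). Next I'll refine the geometry.

Run:
```python
from h import *
from scipy.optimize import least_squares
S=vision.camera_params("scene");T=vision.camera_params("top")
def tri(a,b):
    f=lambda X:np.r_[proj(S,X)-a,proj(T,X)-b]
    r=least_squares(f,[.58,-.22,.05]);return r.x.round(4),r.fun.round(1)
s=lambda u,v:np.array([190+u/4,185+v/4]); t=lambda u,v:np.array([245+u*90/400,140+v*90/400])
print("hub",tri(s(223,187),t(198,182)))
print("ptr",tri(s(188,288),t(274,132)))
print("griptop",tri(s(73,55),t(249,325)))
for n,a,b in [("pinA",s(73,232),t(307,249)),("pinB",s(250,85),t(90,288))]: print(n,tri(a,b),atz(S,a,.04),atz(T,b,.04))
# disc fit via edges in both cams: project circle
a=cv2.imread("pics/scene0.png");
for zc in [(.585,-.224),(.588,-.222),(.582,-.226)]:
  for P,n,c,r in [(S,"scene",(240,235),50),(T,"top",(290,185),45)]:
    im=cv2.imread(f"pics/{n}0.png"); im=cv2.resize(im,None,fx=4,fy=4)
    pts=np.array([proj(P,[zc[0]+.105*np.cos(q),zc[1]+.105*np.sin(q),.012]) for q in np.linspace(0,6.28,60)])
    g=cv2.GaussianBlur(cv2.imread(f"pics/{n}0.png",0),(0,0),1).astype(float)
    def m(k): return np.array([cv2.remap(g,np.float32([[proj(P,[zc[0]+k*np.cos(q),zc[1]+k*np.sin(q),.012])[0]]]),np.float32([[proj(P,[zc[0]+k*np.cos(q),zc[1]+k*np.sin(q),.012])[1]]]),1)[0,0] for q in np.linspace(0,6.28,60)])
    print(zc,n,(m(.1)-m(.11)).mean().round(2))
# fit by maximizing contrast
def cost(c):
  tot=[]
  for P,n in [(S,"scene"),(T,"top")]:
    g=G[n];q=np.linspace(0,6.28,90)
    def m(k):
      uv=np.array([proj(P,[c[0]+k*np.cos(x),c[1]+k*np.sin(x),.012]) for x in q],np.float32)
      return cv2.remap(g,uv[:,:1],uv[:,1:],1)[:,0]
    tot.append((np.clip(m(.101)-m(.109),-20,20)).mean())
  return tot
G={n:cv2.GaussianBlur(cv2.imread(f"pics/{n}0.png",0),(0,0),.8).astype(np.float32) for n in("scene","top")}
L=[(x,y,*cost((x,y))) for x in np.arange(.572,.597,.002) for y in np.arange(-.236,-.212,.002)]
L=np.array(L);print(L[L[:,2].argmax()],L[L[:,3].argmax()],L[(L[:,2]+L[:,3]).argmax()])
```

```text
hub (array([ 0.5831, -0.2218,  0.0618]), array([-1. ,  0.1, -1.1, -0.7]))
ptr (array([ 0.6222, -0.2776,  0.0571]), array([-1.2,  0.1, -1.4, -0.9]))
griptop (array([ 0.4746, -0.2555,  0.1103]), array([-0.9,  0.1, -1. , -0.6]))
pinA (array([ 0.537 , -0.3067,  0.0251]), array([-0.9,  0.1, -1.1, -0.6])) [ 0.5444754  -0.30721323  0.04      ] [ 0.53373255 -0.30852117  0.04      ]
pinB (array([ 5.081e-01, -1.442e-01, -2.000e-04]), array([-0.9,  0. , -0.9, -0.6])) [ 0.52710147 -0.15564486  0.04      ] [ 0.5032778 -0.1464181  0.04     ]
(0.585, -0.224) scene -0.38
(0.585, -0.224) top 6.99
(0.588, -0.222) scene -5.47
(0.588, -0.222) top 4.63
(0.582, -0.226) scene 2.47
(0.582, -0.226) top 8.33
[ 0.582      -0.226       2.51095915  7.4628582 ] [ 0.582      -0.228       2.4338758   8.09130859] [ 0.582      -0.228       2.4338758   8.09130859]
```

```bash
cat >> h.py <<'E'
def shift(target):
    st=readout.state(); M=R.from_rotvec(st['tool_rot'])
    d=M.inv().apply(np.array(target)-st['eef_pos'])*1000
    return d.round(1)
def show():
    st=readout.state();M=R.from_rotvec(st['tool_rot']).as_matrix()
    print(st['time_s'],st['eef_pos'].round(4),'yaw y',np.degrees(np.arctan2(M[1,1],M[0,1])).round(1),'F',st['contact_force'].round(1),'w',st['gripper_width'].round(4))
E
python3 - <<'E'
from h import *
show();print(shift([.4765,-.2575,.19]))
E
```

```text
Traceback (most recent call last):
  File "h.py", line 23, in show
    print(st['time_s'],st['eef_pos'].round(4),'yaw y',np.degrees(np.arctan2(M[1,1],M[0,1])).round(1),'F',st['contact_force'].round(1),'w',st['gripper_width'].round(4))
                                                                                                                                          ^^^^^^^^^^^^^^^^^^^^^^^^^
AttributeError: 'float' object has no attribute 'round'
```

```bash
sed -i "s/st\['gripper_width'\].round(4)/round(st['gripper_width'],4)/" h.py
python3 - <<'E'
from h import *
show();print(shift([.4765,-.2575,.19]))
E
```

```text
0.5 [ 0.2644 -0.5663  0.2054] yaw y -65.0 F [ 0.4 -0.2  0.1] w 0.0942
[ 322.8 -190.1   15.4]
```

```bash
python3 -m creep '[[[30,-18,1],0.03,80],[[60,-36,3],0.06,80],[[92,-54,4],0.09,80],[[124,-73,6],0.12,80],[[156,-92,7],0.15,80],[[188,-111,9],0.18,80],[[220,-130,10],0.21,80],[[252,-149,12],0.24,80],[[284,-167,13],0.27,80],[[305,-180,14],0.3,80],[[318,-187,15],0.31,80],[[323,-190,15],0.31,80]]' 15; python3 -m creep '[[[0,0,0],0,80],[[0,0,0],0,80]]'
python3 - <<'E'
from h import *
show()
for c in("wrist","scene"):
    im=vision.get_image(c);W=vision.camera_params(c)
    cv2.imwrite(f"pics/{c}1.png",im[:,:,::-1])
    for n in ["blue_grip","blue_pointer","blue_stand"]:
        for m in nets.mark_of(n,c)[:2]:
            print(c,n,m,atz(W,m['location'],{"blue_grip":.095,"blue_pointer":.065}.get(n,0)))
E
```

```text
time_s: 1.5
eef_pos: [0.4781, -0.2551, 0.1904]
tool_rot: [-3.134, -0.203, -0.0]
contact_force: [-0.3, 0.2, 0.5]
gripper_width: 0.0799
time_s: 1.67
eef_pos: [0.4762, -0.2584, 0.1905]
tool_rot: [3.135, 0.199, -0.0]
contact_force: [-0.3, -0.4, -0.3]
gripper_width: 0.0799
1.6667 [ 0.4762 -0.2584  0.1905] yaw y -82.7 F [-0.3 -0.4 -0.3] w 0.0799
wrist blue_grip {'location': [258.7, 185.6], 'conf': 0.85} [ 0.47608961 -0.25650244  0.095     ]
wrist blue_pointer {'location': [305.4, 16.5], 'conf': 0.57} [ 0.62335237 -0.27853257  0.065     ]
wrist blue_stand {'location': [242.8, 63.2], 'conf': 0.6} [ 0.58501829 -0.22465379  0.        ]
scene blue_grip {'location': [208.4, 202.6], 'conf': 0.44} [ 0.47697895 -0.25567019  0.095     ]
scene blue_grip {'location': [56.4, 196.1], 'conf': 0.44} [ 0.23223893 -0.55039197  0.095     ]
scene blue_pointer {'location': [116.0, 230.8], 'conf': 0.9} [ 0.3908809  -0.47529223  0.065     ]
scene blue_stand {'location': [246.2, 246.8], 'conf': 0.88} [ 0.59579086 -0.227723    0.        ]
scene blue_stand {'location': [102.4, 232.0], 'conf': 0.84} [ 3.33144473e-01 -5.06475699e-01  1.11022302e-16]
```

View pics/wrist1.png

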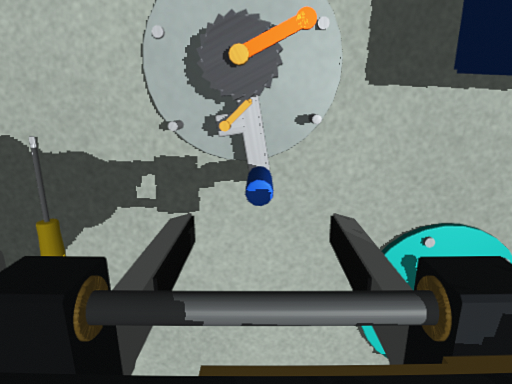

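The wrist view shows the blue grip at (259,187), the stop pins at (172,126) and (316,119), the hub at (238,54) and the pointer tip at (307,17). The grip lies centred between the open fingers.

Run:
```python
from h import *
W=vision.camera_params("wrist")
for n,p,z in [("hub",(238,54),.07),("ptr",(308,17),.065),("pinA",(317,119),.04),("pinB",(174,125),.04),("griptop",(260,192),.115),("bolt",(323,23),.015),("bolt",(157,32),.015)]:
    print(n,atz(W,p,z).round(4))
c=np.array([.5825,-.2245])
A=atz(W,(317,119),.04)[:2]-c;B=atz(W,(174,125),.04)[:2]-c
print([np.degrees(np.arctan2(v[1],v[0]))%360 for v in(A,B)],np.linalg.norm(A),np.linalg.norm(B))
print(shift([.4755,-.2572,.075]))
```

```text
hub [ 0.5854 -0.2235  0.07  ]
ptr [ 0.6238 -0.2798  0.065 ]
pinA [ 0.5383 -0.3062  0.04  ]
pinB [ 0.5143 -0.1642  0.04  ]
griptop [ 0.4765 -0.2569  0.115 ]
bolt [ 0.6327 -0.3007  0.015 ]
bolt [ 0.6033 -0.1344  0.015 ]
[np.float64(241.59434195145164), np.float64(138.5283768252677)] 0.09287109922059503 0.0910637521699688
[ -0.9  -0.7 115.4]
```

```bash
python3 -m creep '[[[-1,-1,30],0,60],[[-1,-1,65],0,60],[[-1,-1,95],0,60],[[-1,-1,110],0,55],[[-1,-1,115],0,50],[[-1,-1,115],0,40],[[-1,-1,115],0,30],[[-1,-1,115],0,20],[[-1,-1,115],0,15],[[-1,-1,115],0,15],[[-1,-1,115],0,15]]' 15
python3 - <<'E'
from h import *
show()
c=np.array([.585,-.224]);s=readout.state()['eef_pos']
v=s[:2]-c;print(np.degrees(np.arctan2(v[1],v[0]))%360,np.linalg.norm(v))
for a in list(range(192,142,-4)): print(a,shift([*(c+.1145*np.array([np.cos(np.radians(a)),np.sin(np.radians(a))])),s[2]]))
E
```

```text
time_s: 2.98
eef_pos: [0.4762, -0.257, 0.0765]
tool_rot: [3.134, 0.199, 0.002]
contact_force: [-2.3, -0.2, 8.7]
gripper_width: 0.0239
2.9833 [ 0.4762 -0.257   0.0765] yaw y -82.7 F [-2.3 -0.2  8.7] w 0.0239
196.85885047323262 0.11371778527900848
192 [-2.  -9.5 -0. ]
188 [ -2.4 -17.5  -0. ]
184 [ -2.2 -25.5  -0. ]
180 [ -1.5 -33.4  -0. ]
176 [ -0.2 -41.3  -0. ]
172 [  1.7 -49.1  -0. ]
168 [  4.  -56.7  -0.1]
164 [  6.9 -64.2  -0.1]
160 [ 10.3 -71.4  -0.1]
156 [ 14.2 -78.4  -0.1]
152 [ 18.6 -85.1  -0.1]
148 [ 23.5 -91.4  -0.1]
144 [ 28.7 -97.4  -0.1]
```

Gripped (24 mm). I'll ease up by 2 mm and start the clockwise swing.

```bash
python3 -m creep '[[[0,0,-2],0,15],[[-1,-5,-2],0,15],[[-2,-10,-2],0,15],[[-2,-18,-2],0,15],[[-2,-26,-2],0,15],[[-1,-34,-2],0,15],[[0,-42,-2],0,15],[[2,-49,-2],0,15],[[4,-57,-2],0,15],[[7,-64,-2],0,15],[[7,-64,-2],0,15]]'
python3 - <<'E'
from h import *
show()
c=np.array([.585,-.224]);s=readout.state()['eef_pos']
v=s[:2]-c;print(np.degrees(np.arctan2(v[1],v[0]))%360,np.linalg.norm(v))
im=vision.get_image("wrist");cv2.imwrite("pics/wrist2.png",im[:,:,::-1])
show()
for a in [160,156,152,150,148,146,144]: print(a,shift([*(c+.1145*np.array([np.cos(np.radians(a)),np.sin(np.radians(a))])),s[2]]))
E
```

```text
time_s: 3.9
eef_pos: [0.4753, -0.1909, 0.0774]
tool_rot: [-3.135, -0.202, -0.002]
contact_force: [7.8, -1.6, -14.2]
gripper_width: 0.0237
3.9 [ 0.4753 -0.1909  0.0774] yaw y -82.6 F [  7.8  -1.6 -14.2] w 0.0237
163.18952061412656 0.11461237665564694
3.95 [ 0.4751 -0.1915  0.0774] yaw y -82.7 F [  7.2  -1.8 -13.7] w 0.0236
160 [ 3.1 -6.3 -0. ]
156 [  7.  -13.3   0. ]
152 [ 11.4 -19.9   0. ]
150 [ 13.8 -23.2   0. ]
148 [ 16.3 -26.3   0. ]
146 [ 18.9 -29.3   0. ]
144 [ 21.6 -32.3   0. ]
```

View pics/wrist2.png

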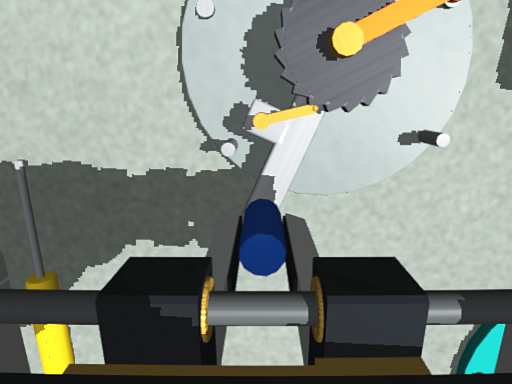

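The lever is following: it's at about 163°, with the pawl clicking over the teeth, the pointer still, and pin B at (229,148) ahead of the bar. I'll continue gently to the stop.

```bash
python3 -m creep '[[[4,-6,1],0,15],[[6,-10,1],0,15],[[8,-13,1],0,15],[[10,-16,1],0,15],[[12,-19,1],0,15],[[13,-20,1],0,15],[[14,-22,1],0,15],[[14,-22,1],0,15]]'
python3 - <<'E'
from h import *
show()
c=np.array([.585,-.224]);s=readout.state()['eef_pos']
v=s[:2]-c;print(np.degrees(np.arctan2(v[1],v[0]))%360,np.linalg.norm(v))
im=vision.get_image("wrist");cv2.imwrite("pics/wrist3.png",im[:,:,::-1])
show()
E
```

```text
time_s: 4.62
eef_pos: [0.4855, -0.1678, 0.0769]
tool_rot: [-3.135, -0.2, 0.001]
contact_force: [-3.1, 2.8, 7.1]
gripper_width: 0.0235
4.6167 [ 0.4855 -0.1678  0.0769] yaw y -82.7 F [-3.1  2.8  7.1] w 0.0235
150.547664922169 0.11423972618693368
4.6667 [ 0.4854 -0.1679  0.0769] yaw y -82.7 F [-3.6  2.3  6.2] w 0.0236
```

View pics/wrist3.png

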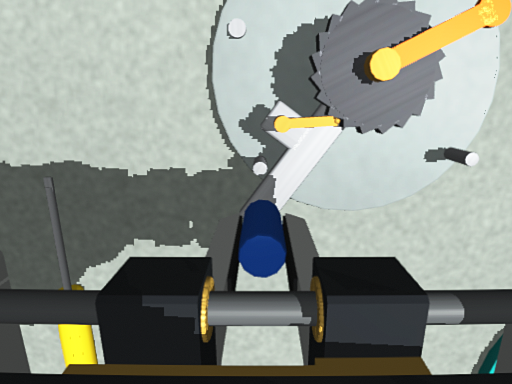

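```bash
python3 -m creep '[[[1,-2,0],0,15],[[3,-3,0],0,15],[[3,-3,0],0,15]]'; python3 -m creep '[[[1,-2,0],0,15],[[3,-3,0],0,15],[[3,-3,0],0,15]]'
python3 - <<'E'
from h import *
show()
c=np.array([.585,-.224]);s=readout.state()['eef_pos']
v=s[:2]-c;print(np.degrees(np.arctan2(v[1],v[0]))%360,np.linalg.norm(v))
im=vision.get_image("wrist");cv2.imwrite("pics/wrist4.png",im[:,:,::-1])
show()
E
```

```text
time_s: 4.92
eef_pos: [0.4872, -0.1656, 0.0768]
tool_rot: [3.135, 0.198, -0.003]
contact_force: [-9.1, -2.1, 11.9]
gripper_width: 0.0235
time_s: 5.17
eef_pos: [0.4903, -0.1647, 0.0769]
tool_rot: [3.132, 0.195, -0.001]
contact_force: [-5.1, -16.7, 3.6]
gripper_width: 0.0237
5.1667 [ 0.4903 -0.1647  0.0769] yaw y -82.9 F [ -5.1 -16.7   3.6] w 0.0237
147.9425725737616 0.11176775300768915
5.2167 [ 0.4903 -0.1647  0.0769] yaw y -82.9 F [ -5.6 -15.8   3.2] w 0.0236
```

View pics/wrist4.png

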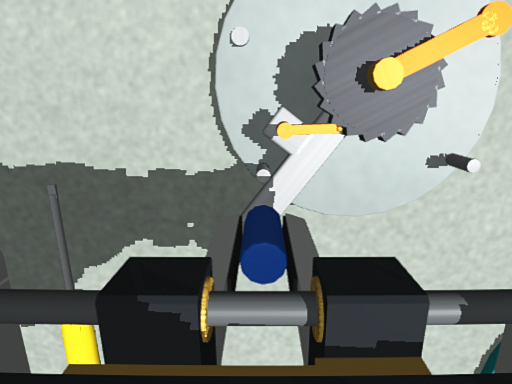

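The bar now covers pin B at (263,172), with about 17 N tangential back-force, so it's against the clockwise stop. The pointer hasn't moved: −28° in the image before and after. Now the return swing.

Run:
```python
from h import *
vision.get_image("scene");
c=np.array([.585,-.224]);s=readout.state()['eef_pos']
for a in range(150,238,4): print(a,shift([*(c+.1142*np.array([np.cos(np.radians(a)),np.sin(np.radians(a))])),s[2]]))
im=vision.get_image("scene");crop(im,(240,235),50,6,"pics/s4.png")
```

```text
150 [-4.4  1.7  0. ]
154 [-9.   8.2  0. ]
158 [-13.2  15.    0.1]
162 [-16.8  22.1   0.1]
166 [-19.9  29.5   0.1]
170 [-22.5  37.    0.1]
174 [-24.6  44.7   0.1]
178 [-26.2  52.5   0.2]
182 [-27.1  60.4   0.2]
186 [-27.6  68.4   0.2]
190 [-27.5  76.3   0.2]
194 [-26.8  84.3   0.3]
198 [-25.6  92.2   0.3]
202 [-23.8  99.9   0.3]
206 [-21.5 107.6   0.3]
210 [-18.6 115.    0.4]
214 [-15.3 122.2   0.4]
218 [-11.4 129.2   0.4]
222 [ -7.1 135.9   0.4]
226 [ -2.3 142.3   0.4]
230 [  2.9 148.3   0.4]
234 [  8.5 154.    0.5]
```

View pics/s4.png

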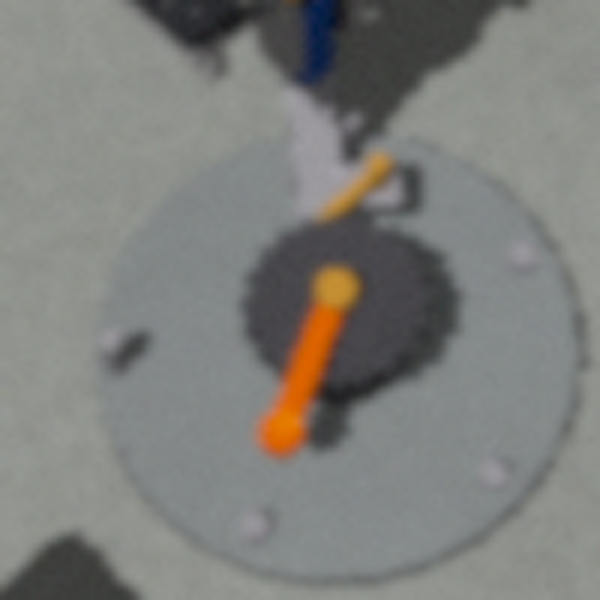

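```bash
python3 -m creep '[[[-4,4,0],0,15],[[-9,12,0],0,15],[[-13,19,0],0,15],[[-17,26,0],0,15],[[-20,33,0],0,15],[[-22,40,0],0,15],[[-24,48,0],0,15],[[-26,56,0],0,15],[[-27,64,0],0,15],[[-27,72,0],0,15],[[-27,80,0],0,15],[[-27,80,0],0,15]]'
python3 - <<'E'
from h import *
show()
c=np.array([.585,-.224]);s=readout.state()['eef_pos']
v=s[:2]-c;print(np.degrees(np.arctan2(v[1],v[0]))%360,np.linalg.norm(v))
im=vision.get_image("wrist");cv2.imwrite("pics/wrist5.png",im[:,:,::-1])
show()
for a in range(190,238,4): print(a,shift([*(c+.1142*np.array([np.cos(np.radians(a)),np.sin(np.radians(a))])),s[2]]))
E
```

```text
time_s: 6.32
eef_pos: [0.4761, -0.2454, 0.0771]
tool_rot: [3.135, 0.199, 0.006]
contact_force: [9.8, 1.7, -3.5]
gripper_width: 0.0241
6.3167 [ 0.4761 -0.2454  0.0771] yaw y -82.8 F [ 9.8  1.7 -3.5] w 0.0241
191.12264898749763 0.11094063965606028
6.3667 [ 0.476  -0.2448  0.0771] yaw y -82.7 F [ 8.3  2.  -2.6] w 0.0237
190 [-3.4 -1.4 -0. ]
194 [-2.7  6.6 -0. ]
198 [-1.5 14.4 -0. ]
202 [ 0.3 22.2  0. ]
206 [ 2.6 29.8  0. ]
210 [ 5.4 37.3  0. ]
214 [ 8.7 44.5  0.1]
218 [12.5 51.5  0.1]
222 [16.9 58.2  0.1]
226 [21.6 64.6  0.1]
230 [26.8 70.7  0.1]
234 [32.4 76.3  0.2]
```

View pics/wrist5.png

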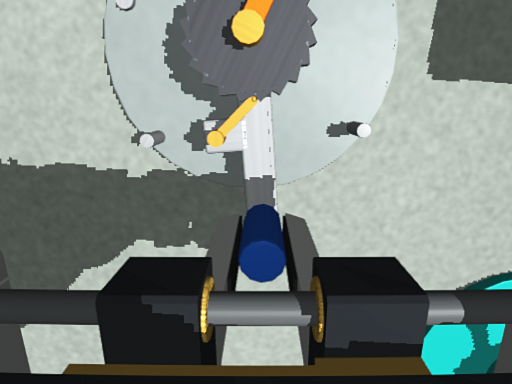

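The pointer is now turning with the lever (pawl engaged). Continuing to near the anticlockwise stop pin, at (364,130).

```bash
python3 -m creep '[[[0,6,0],0,15],[[1,14,0],0,15],[[3,21,0],0,15],[[5,29,0],0,15],[[8,36,0],0,15],[[11,43,0],0,15],[[15,50,0],0,15],[[19,56,0],0,15],[[21,59,0],0,15],[[23,61,0],0,15],[[24,63,0],0,15],[[24,63,0],0,15]]'
python3 - <<'E'
from h import *
show()
c=np.array([.585,-.224]);s=readout.state()['eef_pos']
v=s[:2]-c;print(np.degrees(np.arctan2(v[1],v[0]))%360,np.linalg.norm(v))
im=vision.get_image("wrist");cv2.imwrite("pics/wrist6.png",im[:,:,::-1])
show()
E
```

```text
time_s: 7.37
eef_pos: [0.507, -0.3037, 0.077]
tool_rot: [-3.135, -0.2, -0.002]
contact_force: [3.6, 3.8, 5.1]
gripper_width: 0.0237
7.3667 [ 0.507  -0.3037  0.077 ] yaw y -82.7 F [3.6 3.8 5.1] w 0.0237
225.60528722542182 0.11147439914514916
7.4167 [ 0.5069 -0.3036  0.077 ] yaw y -82.7 F [2.7 3.7 5.4] w 0.0237
```

View pics/wrist6.png

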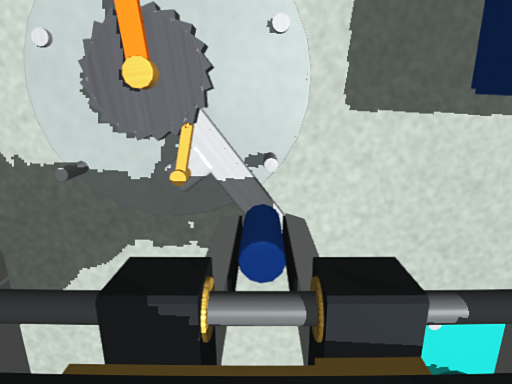

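```bash
python3 -m creep '[[[2,2,0],0,15],[[3,4,0],0,15],[[4,5,0],0,15],[[4,5,0],0,15]]';python3 -m creep '[[[1,1,0],0,15],[[2,2,0],0,15],[[2,2,0],0,15]]'
python3 - <<'E'
from h import *
show()
c=np.array([.585,-.224]);s=readout.state()['eef_pos']
v=s[:2]-c;print(np.degrees(np.arctan2(v[1],v[0]))%360,np.linalg.norm(v))
im=vision.get_image("wrist");cv2.imwrite("pics/wrist7.png",im[:,:,::-1])
E
```

```text
time_s: 7.75
eef_pos: [0.5114, -0.308, 0.077]
tool_rot: [-3.135, -0.2, -0.002]
contact_force: [3.3, 3.9, 5.9]
gripper_width: 0.0239
time_s: 8.0
eef_pos: [0.5135, -0.3098, 0.077]
tool_rot: [-3.135, -0.2, -0.002]
contact_force: [2.0, 4.4, 6.5]
gripper_width: 0.0235
8.0 [ 0.5135 -0.3098  0.077 ] yaw y -82.7 F [2.  4.4 6.5] w 0.0235
230.21612895214804 0.11170865027017432
```

View pics/wrist7.png

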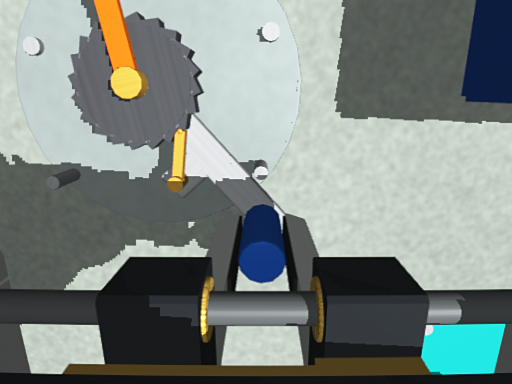

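Nearly there, but the force hasn't risen yet. I'll push on in small steps.

```bash
python3 -m creep '[[[1,1,0],0,15],[[2,2,0],0,15],[[2,2,0],0,15]]';python3 -m creep '[[[1,1,0],0,15],[[2,2,0],0,15],[[2,2,0],0,15]]'
```

```text
time_s: 8.3
eef_pos: [0.5154, -0.3115, 0.0769]
tool_rot: [-3.135, -0.2, -0.001]
contact_force: [0.4, 4.8, 7.8]
gripper_width: 0.0236
time_s: 8.55
eef_pos: [0.5165, -0.3116, 0.0768]
tool_rot: [-3.132, -0.2, 0.004]
contact_force: [-9.6, 14.7, 18.2]
gripper_width: 0.0236
```

Stop contact: about 17 N tangential. Checking, then I'll release.

```bash
python3 - <<'E'
from h import *
im=vision.get_image("wrist");cv2.imwrite("pics/wrist8.png",im[:,:,::-1])
E
python3 -m creep '[[[0,0,0],0,27],[[0,0,0],0,32],[[0,0,0],0,40],[[0,0,0],0,50],[[0,0,0],0,60],[[0,0,0],0,60]]'
python3 - <<'E'
from h import *
im=vision.get_image("wrist");cv2.imwrite("pics/wrist9.png",im[:,:,::-1])
a=cv2.imread("pics/wrist8.png");cv2.imwrite("pics/w89.png",cv2.resize(np.hstack([a,im[:,:,::-1]]),(800,300)))
E
```

```text
time_s: 9.1
eef_pos: [0.5171, -0.314, 0.0764]
tool_rot: [3.135, 0.199, -0.0]
contact_force: [0.0, 0.1, -0.0]
gripper_width: 0.0548
```

View pics/w89.png

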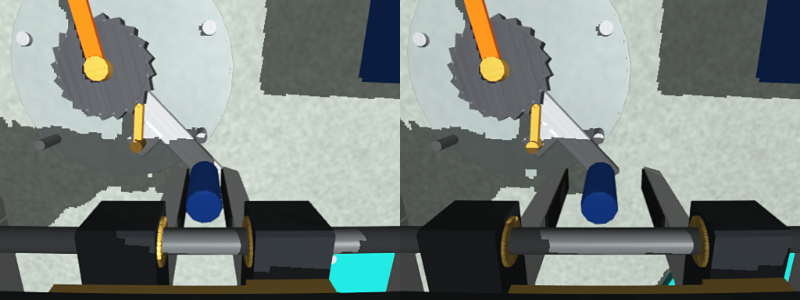

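Released: the bar lies against its pin on the right-hand side of the view, and contact force is zero. Now raise straight up and check.

```bash
python3 -m creep '[[[0,0,-15],0,60],[[0,0,-40],0,60],[[0,0,-70],0,60],[[0,0,-100],0,60],[[0,0,-115],0,60],[[0,0,-115],0,60]]'
python3 - <<'E'
from h import *
im=vision.get_image("wrist");cv2.imwrite("pics/wrist10.png",im[:,:,::-1])
W=vision.camera_params("wrist");s=readout.state()['eef_pos']
m=nets.mark_of("blue_grip","wrist");print(m)
g=atz(W,m[0]['location'],.095);c=np.array([.585,-.224]);v=g[:2]-c
print(g,np.degrees(np.arctan2(v[1],v[0]))%360,np.linalg.norm(v))
E
```

```text
time_s: 9.65
eef_pos: [0.5185, -0.3147, 0.1952]
tool_rot: [3.132, 0.199, 0.007]
contact_force: [-0.4, -0.6, 0.3]
gripper_width: 0.0601
[{'location': [256.4, 190.5], 'conf': 0.58}]
[ 0.51280153 -0.31072248  0.095     ] 230.22183685542893 0.11284240623007459
```

View pics/wrist10.png

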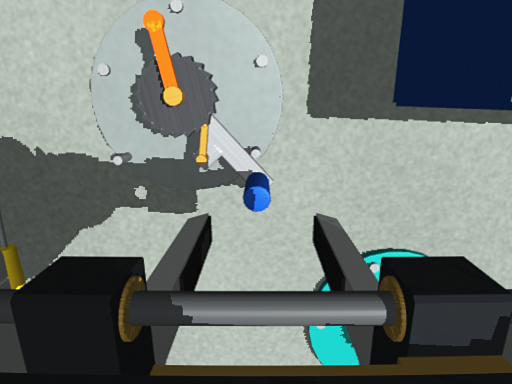

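The grip at (256,190) is at 230°, which is the expected stop angle. The bar touches its pin at (256,153), and the pointer has been carried to (153,20). Handing in.

Run:
```python
from h import *
im=vision.get_image("scene");cv2.imwrite("pics/scene11.png",im[:,:,::-1])
show();print(ctrl.hand_in())
```

```text
9.8 [ 0.5167 -0.3137  0.1906] yaw y -82.7 F [ 0.2 -0.5 -1.2] w 0.0598
the job is handed in; nothing more can be done
None
```

View pics/scene11.png

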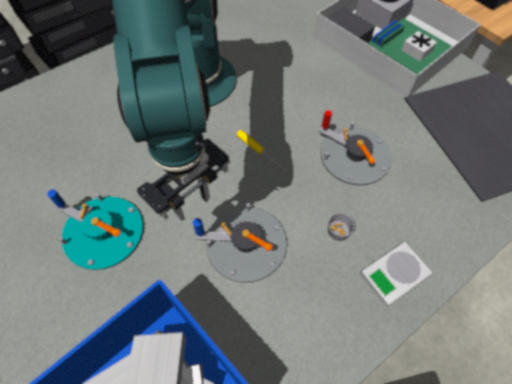

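The freewheel test on the blue lever is done and handed in at 9.8 s.

- **Clockwise swing:** I gripped the blue grip on the grey stand and swung the lever to the clockwise stop. It met the stop with about 17 N back-force, and the pointer did not move (about −28° in the wrist picture before and after).
- **Anticlockwise swing:** I swung it back to the other stop, where it again met about 17 N. The pawl caught and carried the pointer round by about 77°.
- **Last checks:** After letting go and lifting clear, the lever measured about 230°, against about 230° expected for that stop, with its bar against the pin. The force on the tool was near zero. The red and turquoise levers look unchanged in the last scene picture.

No check failed. The stand centre found from the different pictures varied by several millimetres (up to about 14 mm in one network reading). I relied on the rise in force and the wrist pictures to confirm the stops.

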